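# Lock the shaker post with a linch pin

### The job

Lock the bench shaker for transport: pick up the loose linch pin by its head and push it, shank first, through the square hole in the shaker's post until the head is fully home against the post. The post can sit a centimetre or so to either side of the middle of its slot, so feel for the hole gently and never ram the pin. Then let go, flip the pin's sprung ring over the top of the post and press it down on the far side, not hard, until it snaps below the pin's end; leave the other things on the worktop where they are.

Things in the scene. Friction and masses are not known exactly. Their poses are not given: they have to be found in the camera images.
- shaker: low white bench shaker fixed to the worktop, aluminium platform 156 x 136 mm with its top at z = 34 mm. Origin under its centre; x = the way the pin is pushed, z up. On it stands a steel post: block 28 mm deep (x), 34 mm wide (y), top at z = 80 mm, with a square through-hole of 11.6 mm along x. A low rim with 45 degree lead-in faces, 1.5 mm wide, surrounds the entrance
- mouth (a point): nominal hole entrance, on the post's front face and hole axis, 66 mm above the worktop; x = way of insertion. Height and direction are true, but the post is clamped in a slot along y: the real hole lies up to 9.5 mm to either side (y) of this point, not measured. It does not shift under allowed forces. The lead-in rim stands out: with the pin home its shoulder is 1 to 2 mm before (-x) this point
- pin_grip (a point): centre of the head of the loose steel linch pin, where it is grasped. Head 34 mm long (x), 16 wide (y), 20 high, lying on the worktop; x points to the tip. A 10 mm square shank on the same axis leaves the head's front face 17 mm ahead; its nose, 9 mm wide, is rounded up and down but blunt sideways, tip 47.5 mm beyond that face. The ring's hinge is 13 mm behind this point, 6 mm below
- pin_shoulder (a point): middle of the head's front face (the shoulder), on the pin's axis; axes as pin_grip
- linch_pin: the same pin, 0.1 to 0.16 kg; origin under the shoulder, 10 mm below the pin's axis; axes as pin_grip
- hoop: the sprung ring of the pin: a hoop of 6 mm steel wire, 54 mm wide over all, 78 mm from its hinge to the middle of its end bar; origin on the hinge, x along the hoop to its end bar. It can stretch along x by up to 8 mm against a spring
- hoop_end (a point): middle of the end bar of the ring (the bar runs along y, 6 mm thick, straight over 28 mm), 78 mm from the hinge
- ring (a joint): ring angle: 0 = forward along the shank, end bar just beyond and 6 mm below the pin's axis at its tip (snapped); 1.57 = up; starts at 2.05 to 2.35, leaning back. Stays where put (friction, about 0.5 N at the bar). Between about 0.18 and 0.08 the bar must be forced over the nose (about 5 to 11 N down on the bar), then it snaps below and stays; stop at 0
- the_screwdriver: bystander, to be left alone: small screwdriver with a yellow handle, 164 mm long, lying
- the_tape_roll: bystander, to be left alone: roll of tape lying flat, 71 mm across
- the_timer: bystander, to be left alone: flat white timer, 62 x 62 x 18 mm
- the_note_pad: bystander, to be left alone: block of sticky notes, 46 x 73 x 14 mm
Not all that is in view belongs to the job. Leave any orange look-alike of the linch_pin alone.

How it is judged:
By the outcome, as a careful person would: the job done as asked, in the order asked, and still so for the second after the job is handed in, with the robot touching nothing.
It also fails if it takes over 72 s, if anything falls off the work surface, if the arm or the gripper's body presses on something with over 40 N, if the wrist force passes 120 N, or if a joint passes its speed limit or range.

### The arm

A 6-joint arm with a two-finger parallel gripper is mounted at the origin on a cart in front of the work surface, level with it; the furniture and walls round the work are solid. World frame = base frame: x ahead of the robot, y to its left, z up, the work surface at z = 0. Lengths are in mm, angles in rad, forces in N, time in s.
With the tool pointing down it reaches from about 350 to 975 mm from the base axis. Payload 7.1 kg.
Tool frame: the origin (TCP) lies at the very end of the fingers, on their centre line; the grasp point (between the pads) lies 19 mm behind it (ctrl.pinch_z is the distance from the TCP to the grasp point, in mm); z points along the fingers, y is the direction in which the jaws open and shut (so a half turn about z gives the same grasp; the last joint's range is limited). The gripper opens to 88 mm and grips with 3 to 60 N. Pads are 20 mm wide; open, the fingers measure 115 mm over their backs; the gripper's body (75 mm by 178 mm) begins 61 mm behind the grasp point.
Start: joints at [-0.722, 0.423, 1.63, -0, 1.089, -0.019], TCP at [476.821, -404.038, 222.675] pointing down, gripper open.
Joint ranges: [-3, 3], [-0.9, 2.11], [0.09, 2.58], [-1.31, 4.45], [0.11, 2.69], [-2.54, 2.54]. Speed limits (rad/s): [2.39, 2.39, 3.01, 3.14, 3.14, 3.14].

### API

Orientations are given as a rotation vector (axis times angle).
In Python, from workcell import ctrl gives the robot as it stands.
- The arm moves only by the shell command python3 -m inch 'ROWS' [OPENING]. ROWS is JSON, a list of rows, each an object with "xyz": the shift along the tool's x, y, z in cm, a list of three; "spin": the turn about the tool's z in degrees. A call has 1 to 20 rows; each row is the pose to reach, as a shift and turn from the pose measured when the call began, along the tool's axes at that moment; what a row does not reach only later rows make up. A row lasts 1/10 s, in which the tool goes at most 50 mm and 8.59 degrees, less where a joint would pass 70% of its speed; a pose out of reach is approached as far as the arm can. A call with a gripper value outside its range is refused whole. OPENING is the closure, from 0 (fully open) to 1 (shut), set as the call begins (- or left out, the last holds). The fingers move at their own pace and stop on an object; the grip force is fixed at half the most. Time passes only in rows, so rows that repeat a pose let the fingers close. It gives the time, the measured TCP pose, the force and the opening at its end, in the units of the state.
- ctrl.get_obs(): the state, without advancing time (a new reading comes with each control period).
- ctrl.get_image(name): name is "scene" or "top" or "wrist"; returns the picture (400x640x3 uint8, red, green, blue); there is no depth.
- ctrl.camera_info(name): a dict with "camera_matrix" (3x3 intrinsics, pixels), "k1" (the pictures are not rectified: a ray, as slopes to the right and down, at radius r is drawn at 1 + k1 r^2 times it, then the intrinsics apply), "R" (3x3) and "t" (3): a world point X has camera coordinates R X + t; the wrist camera has in their place "hand_eye" (4x4, takes a point from camera to tool coordinates, whose origin is the TCP and whose axes are the flange's). Camera axes: x right, y down, z forward; pixel columns grow to the right and rows downward; lengths in mm; the calibration is good to about 2 mm. A picture is of the moment at which its call begins: read the wrist's pose just before it. camera_info takes no time and is no camera call.
- ctrl.close_job(): hands the job in, once; it reports no verdict.
The state is a dict: "t": time; "qpos": joint angles; "qvel": joint speeds; "joint_torque": joint torques, N m; "ee_pos": TCP position; "orientation": TCP orientation; "ft_force": force on the tool from outside, world axes, zero at the start; "moment": the same for the moment, N m; "width": finger opening in mm.
Only numpy, scipy, OpenCV 4.12 (cv2) and the standard library are available. Lean on these libraries where they do the work, as an engineer would, in place of code of your own. Each camera call takes 0.05 s, during which the arm holds its last target. There are 200 camera calls.

## Working session

There is one attempt and no reset: what is moved stays moved. The work goes in short steps, Python scripts to look and compute and a shell command to move; the robot and the scene stay as the last step left them, time stands still between calls to the robot, and variables do not carry over. Pictures are saved under pics/ and viewed, about 8 in all and at most 12, crops included, and the job is handed in when it is done.

```bash
ls; mkdir -p pics; python3 - <<'E'
from workcell import ctrl
import cv2,numpy as np
o=ctrl.get_obs();print(o['t'],o['ee_pos'],o['orientation'],o['width'],o['ft_force'],ctrl.pinch_z)
for n in ("scene","top","wrist"):
    im=ctrl.get_image(n);cv2.imwrite(f"pics/{n}0.png",im[:,:,::-1])
    c=ctrl.camera_info(n);print(n,{k:np.round(v,4).tolist() for k,v in c.items()})
E
```

```text
pics
0.0 [ 476.43340908 -403.66399424  221.9184431 ] [-2.84917126e+00 -1.32024946e+00  9.63039009e-04] 87.83457912162221 [0.2386133  1.00608037 0.43987807] 18.700000000000003
scene {'camera_matrix': [[365.4169, 0.0, 318.7517], [0.0, 365.4169, 198.49], [0.0, 0.0, 1.0]], 'k1': -0.0671, 'R': [[0.4428, -0.8966, -0.0057], [-0.6883, -0.3358, -0.643], [0.5746, 0.2886, -0.7659]], 't': [-424.8368, 299.2906, 736.2134]}
top {'camera_matrix': [[365.9712, 0.0, 318.5741], [0.0, 365.9712, 200.7801], [0.0, 0.0, 1.0]], 'k1': 0.0272, 'R': [[-0.0286, -0.9995, 0.0125], [-0.9978, 0.0278, -0.0601], [0.0597, -0.0142, -0.9981]], 't': [-216.3082, 467.0441, 950.5445]}
wrist {'camera_matrix': [[323.8774, 0.0, 322.2577], [0.0, 323.8774, 200.7906], [0.0, 0.0, 1.0]], 'k1': -0.0594, 'hand_eye': [[0.0014, -0.969, -0.247, 66.5955], [1.0, 0.0013, 0.0004, -0.7377], [-0.0001, -0.247, 0.969, -160.5137], [0.0, 0.0, 0.0, 1.0]]}
```

View pics/top0.png

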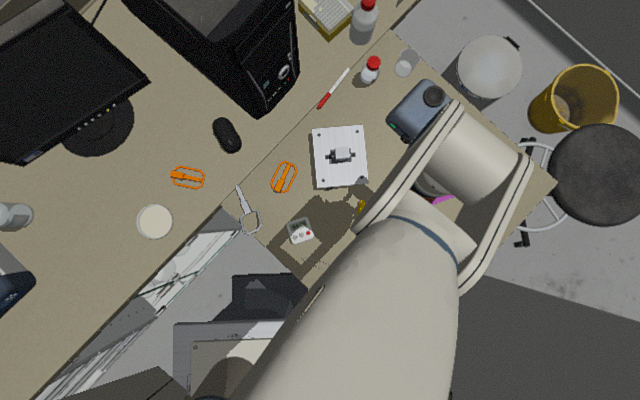

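View pics/scene0.png

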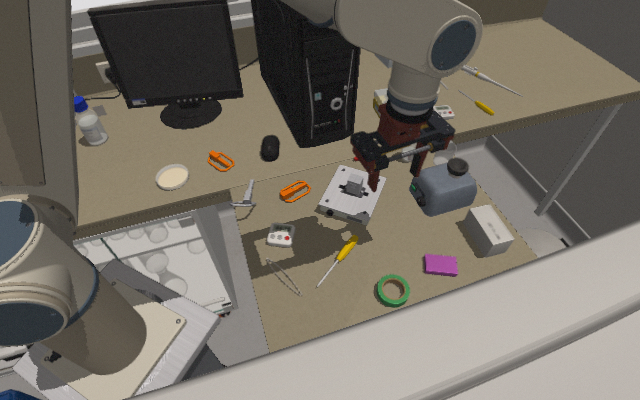

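Top view: the steel pin lies at about (246,205), with its ring towards (250,222). The orange items are look-alikes. The shaker is at (340,157), with its post at (341,155). I'll measure roughly and zoom in.

```bash
cat > h.py <<'E'
import numpy as np, cv2
from scipy.spatial.transform import Rotation as Rn
from workcell import ctrl
def ray(n,uv,pose=None):
    c=ctrl.camera_info(n);K=np.array(c['camera_matrix']);k=c['k1']
    d=(np.array(uv,float)-K[:2,2])/K[0,0];x=d.copy()
    for _ in range(20): x=d/(1+k*(x@x))
    v=np.r_[x,1]
    if n!='wrist':
        R=np.array(c['R']);return -R.T@np.array(c['t']),R.T@v
    H=np.array(c['hand_eye']);p,rv=pose;R=Rn.from_rotvec(rv).as_matrix()
    return R@H[:3,3]+p, R@H[:3,:3]@v
def plane(n,uv,z,pose=None):
    o,d=ray(n,uv,pose);return o+d*(z-o[2])/d[2]
def tri(*rs):
    A=np.zeros((3,3));b=np.zeros(3)
    for o,d in rs:
        d=d/np.linalg.norm(d);P=np.eye(3)-np.outer(d,d);A+=P;b+=P@o
    X=np.linalg.solve(A,b)
    return X,[float(np.linalg.norm((np.eye(3)-np.outer(d,d)/(d@d))@(X-o))) for o,d in rs]
def tool(world,pose=None):
    "world shift from current TCP -> tool axes cm"
    o=ctrl.get_obs();R=Rn.from_rotvec(o['orientation']).as_matrix()
    return R.T@(np.array(world)-o['ee_pos'])/10
def snap(n,f):
    o=ctrl.get_obs();im=ctrl.get_image(n);cv2.imwrite(f'pics/{f}.png',im[:,:,::-1])
    np.save(f'pics/{f}.npy',np.array([o['ee_pos'],o['orientation']]));return im
E
python3 - <<'E'
from h import *
print('tool R',Rn.from_rotvec(ctrl.get_obs()['orientation']).as_matrix().round(2).tolist())
print('pin',plane('top',(246,205),10),plane('scene',(248,190),10))
print('post',plane('top',(341,155),80),'shaker corners',[plane('top',p,34).round() for p in((313,128),(364,125),(368,184),(317,189))])
t=cv2.imread('pics/top0.png');s=cv2.imread('pics/scene0.png')
a=cv2.resize(t[175:240,215:280],(390,390),interpolation=3);b=cv2.resize(t[120:195,305:380],(390,390),interpolation=3)
c=cv2.resize(s[165:230,215:280],(390,200+0),interpolation=3);d=cv2.resize(s[160:225,315:390],(390,200),interpolation=3)
cv2.imwrite('pics/z1.png',np.vstack([np.hstack([a,b]),np.hstack([c,d])]))
E
```

```text
tool R [[0.65, 0.76, -0.0], [0.76, -0.65, 0.0], [0.0, -0.0, -1.0]]
pin [455.24888285 -37.41452333  10.        ] [471.77121852 -26.12351937  10.        ]
post [ 569.11428052 -287.38480934   80.        ] shaker corners [array([ 651., -220.,   34.]), array([ 655., -354.,   34.]), array([ 500., -359.,   34.]), array([ 490., -226.,   34.])]
```

View pics/z1.png

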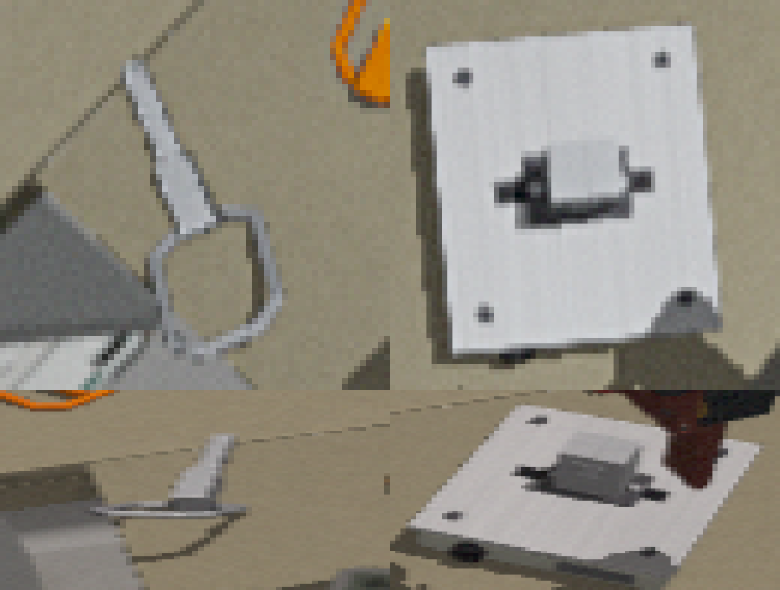

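The pin's tip is at top-view pixel (237,186) and its head at about (246,207), with the ring leaning back. The shaker's slot runs along world y, so insertion is along ±x. I'll check the wrist view next.

View pics/wrist0.png

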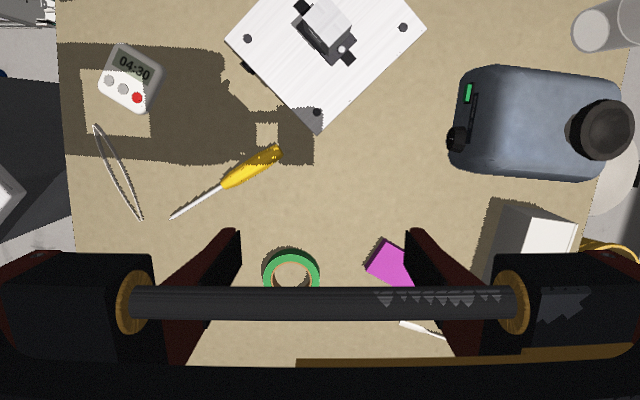

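```bash
python3 - <<'E'
import cv2,numpy as np
w=cv2.imread('pics/wrist0.png');cv2.imwrite('pics/z2.png',cv2.resize(w[0:80,270:370],(800,640)[0:1]+(600,),interpolation=cv2.INTER_CUBIC))
E
```

```text
(no output)
```

View pics/z2.png

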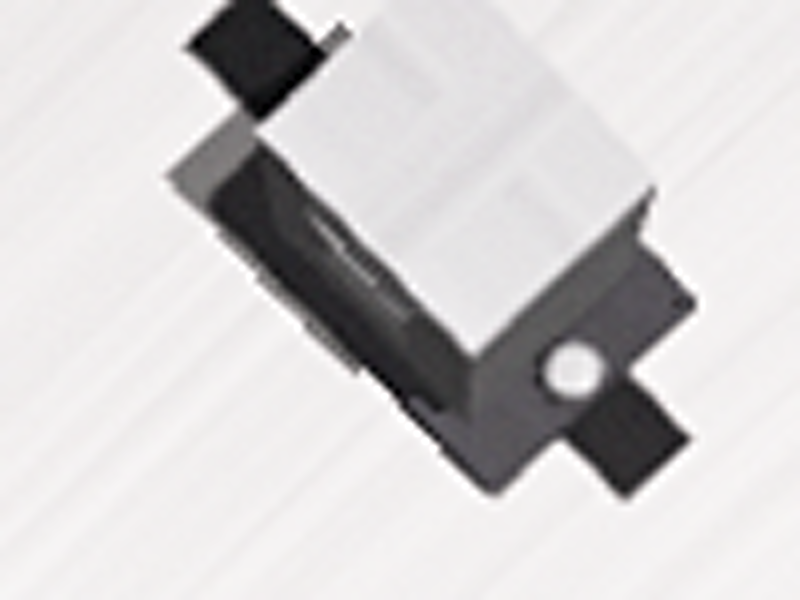

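The crop shows the post's −x face with the raised rim at about crop (350,260), so the pin goes in along world +x. I'll compute the post pose and the move to a spot above the pin.

```bash
python3 - <<'E'
from h import *
o=ctrl.get_obs();P=(o['ee_pos'],o['orientation'])
c=[plane('wrist',p,80,P) for p in((301.9,17.3),(329.4,47.3),(351.9,24.7))]
print('post top corners',np.round(c,1).tolist())
f=c[1]-c[0];print('width',np.linalg.norm(f),'depth',np.linalg.norm(c[2]-c[1]),'normal deg',np.degrees(np.arctan2(f[0],-f[1])), np.degrees(np.arctan2(*(c[2]-c[1])[1::-1])))
# pin from top / scene
tt=tri(ray('top',(237.2,186.3)),ray('scene',(215+222/6,165+50*65/200)));print('tip',tt)
hd=tri(ray('top',(245.8,207.5)),ray('scene',(215+198/6,165+95*65/200)));print('head',hd)
a=plane('top',(237.2,186.3),10);b=plane('top',(247,211),10);d=a-b;print(a,b,np.degrees(np.arctan2(d[1],d[0])),np.linalg.norm(d))
ta=tool([480,-30,130]);print('to above pin, tool cm',ta)
E
```

```text
post top corners [[560.6, -276.0, 80.0], [562.9, -310.0, 80.0], [589.6, -308.3, 80.0]]
width 34.02950352946621 depth 26.735015018605175 normal deg 3.8963673714302662 3.591288215490236
tip (array([506.38172182, -14.90637197,   5.98761687]), [0.817600576949322, 0.8176005769493452])
head (array([449.51199295, -39.4430317 ,  15.54962364]), [1.970960606517155, 1.9709606065170615])
[505.49815246 -15.05451302  10.        ] [439.31571974 -39.77994793  10.        ] 20.48544360145983 70.65027622960615
to above pin, tool cm [ 28.7409576  -23.89029694   9.23538488]
```

```bash
python3 -m inch '[{"xyz":[2.6,-2.6,0],"spin":3},{"xyz":[5.2,-5.2,0],"spin":6},{"xyz":[7.8,-7.8,0],"spin":9},{"xyz":[10.4,-10.4,0],"spin":12},{"xyz":[13,-13,1],"spin":15},{"xyz":[15.6,-15.6,2],"spin":18},{"xyz":[18.2,-18.2,4],"spin":21},{"xyz":[20.8,-20.8,5.5],"spin":24},{"xyz":[23.4,-23.4,7],"spin":27},{"xyz":[25.9,-26,8.5],"spin":29},{"xyz":[25.9,-26,9.2],"spin":29},{"xyz":[25.9,-26,9.2],"spin":29},{"xyz":[25.9,-26,9.2],"spin":29}]' 0
python3 - <<'E'
from h import *
snap('wrist','w1');print(ctrl.get_obs()['ee_pos'])
E
```

```text
t: 1.45
ee_pos: [446.0, -38.6, 130.6]
orientation: [-3.09, -0.565, 0.001]
ft_force: [0.3, 0.1, 0.4]
width: 88.0
[446.15352699 -38.89645056 130.81159604]
```

View pics/w1.png

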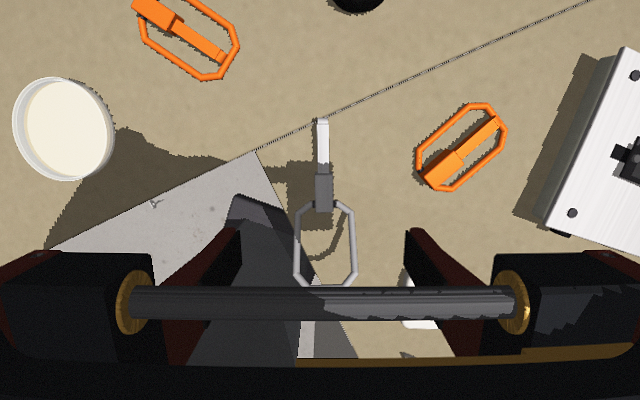

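```bash
python3 - <<'E'
from h import *
P=np.load('pics/w1.npy')
t=plane('wrist',(321.5,119),8,P);s=plane('wrist',(323.5,167),20,P);b=plane('wrist',(324,211),20,P)
print(t,s,b,np.linalg.norm((t-s)[:2]),np.linalg.norm((s-b)[:2]))
im=cv2.imread('pics/w1.png')
cen=[]
for r in list(range(125,160,4))+list(range(172,196,3)):
    row=im[r,300:345].astype(int);sat=row.max(1)-row.min(1)
    m=np.where(sat<14)[0]+300; print(r,m.min() if len(m) else None,m.max() if len(m) else None,len(m),end=' | ')
    if len(m): cen.append((plane('wrist',((m.min()+m.max())/2,r),15 if r<165 else 20,P)))
d=t-b;print('\ndir',np.degrees(np.arctan2(d[1],d[0])))
R=Rn.from_rotvec(P[1]).as_matrix();print('toolx',np.degrees(np.arctan2(R[1,0],R[0,0])))
v=R[:,0];print('lateral centres in tool frame',[np.round(R.T@(c-P[0]),1)[:2].tolist() for c in cen])
print('tip,shoulder,back tool',[(R.T@(q-P[0])).round(1).tolist() for q in (t,s,b)])
# height check: head centre triangulated wrist+top
print(tri(ray('wrist',(323.7,167),P),ray('top',(215+165/6,175+150/6))))
print(tri(ray('wrist',(321.5,119),P),ray('top',(237.2,186.3))))
E
```

```text
[507.26124199 -14.26303929   8.        ] [471.05364577 -29.83015745  20.        ] [435.19419152 -43.95933109  20.        ] 39.412246720056345 38.54262584759877
125 316 328 13 | 129 316 328 13 | 133 317 328 12 | 137 317 328 12 | 141 317 328 12 | 145 317 328 12 | 149 317 328 12 | 153 317 328 12 | 157 317 328 12 | 172 315 332 18 | 175 314 332 19 | 178 314 332 19 | 181 314 332 19 | 184 314 332 19 | 187 315 332 18 | 190 315 332 18 | 193 315 332 18 | 
dir 22.394832983024692
toolx 20.724129237337895
lateral centres in tool frame [[61.1, -0.6], [57.8, -0.6], [54.5, -0.2], [51.2, -0.1], [47.9, -0.1], [44.5, -0.1], [41.2, -0.1], [37.8, -0.1], [34.4, -0.1], [22.3, 0.7], [19.8, 0.3], [17.2, 0.3], [14.6, 0.3], [12.0, 0.3], [9.4, 0.8], [6.8, 0.8], [4.1, 0.8]]
tip,shoulder,back tool [[66.0, -1.0, 122.6], [26.6, 0.7, 110.6], [-12.0, 1.2, 110.6]]
(array([469.34936787, -29.70957308,  13.1108667 ]), [1.0613600645346732, 1.0613600645346135])
(array([506.72125252, -13.97646367,   3.4425006 ]), [0.5991714628297721, 0.599171462829856])
```

```bash
python3 - <<'E'
import cv2
im=cv2.imread('pics/w1.png')
cv2.imwrite('pics/z3.png',cv2.resize(im[105:225,275:375],(500,600),interpolation=cv2.INTER_NEAREST))
E
```

```text
(no output)
```

View pics/z3.png

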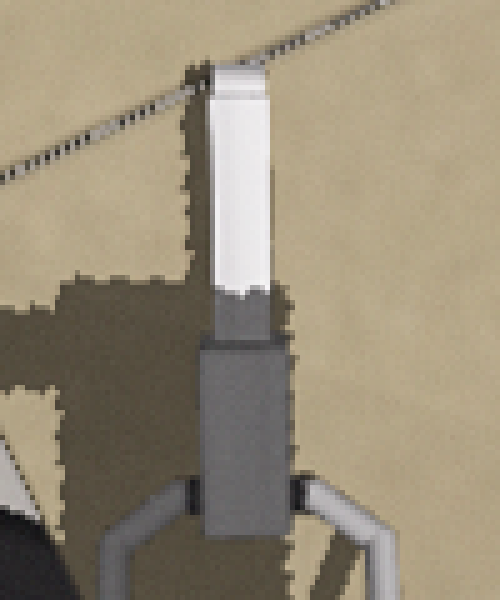

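The pin is clear: tip at (323,118), shoulder at about row 174, back at row 212, hinge at row 204. I'll grip about 3 mm ahead of the head's centre to stay clear of the hinge stubs.

```bash
python3 -m inch '[{"xyz":[0.3,0.06,2],"spin":-1.2},{"xyz":[0.55,0.06,5],"spin":-1.2},{"xyz":[0.55,0.06,8],"spin":-1.2},{"xyz":[0.55,0.06,11],"spin":-1.2},{"xyz":[0.55,0.06,12.4],"spin":-1.2},{"xyz":[0.55,0.06,12.8],"spin":-1.2},{"xyz":[0.55,0.06,12.8],"spin":-1.2}]' 0
python3 -m inch '[{"xyz":[0,0,0],"spin":0},{"xyz":[0,0,0],"spin":0},{"xyz":[0,0,0],"spin":0},{"xyz":[0,0,0],"spin":0},{"xyz":[0,0,0],"spin":0},{"xyz":[0,0,0],"spin":0},{"xyz":[0,0,0],"spin":0},{"xyz":[0,0,0],"spin":0}]' 1
```

```text
t: 2.2
ee_pos: [451.9, -38.2, 2.9]
orientation: [-3.084, -0.594, -0.0]
ft_force: [-0.8, -0.8, -0.4]
width: 87.9
t: 3.0
ee_pos: [451.9, -38.2, 2.8]
orientation: [-3.084, -0.594, -0.0]
ft_force: [-0.2, 0.0, -0.9]
width: 27.3
```

```bash
python3 -m inch '[{"xyz":[0,0,0],"spin":0},{"xyz":[0,0,0],"spin":0},{"xyz":[0,0,0],"spin":0},{"xyz":[0,0,0],"spin":0}]' 
python3 -m inch '[{"xyz":[0,0,-2],"spin":0},{"xyz":[0,0,-5],"spin":0},{"xyz":[0,0,-9],"spin":0},{"xyz":[0,0,-12],"spin":0},{"xyz":[0,0,-12],"spin":0},{"xyz":[0,0,-12],"spin":0}]'
python3 - <<'E'
from h import *
snap('wrist','w2');o=ctrl.get_obs()
R=Rn.from_rotvec(o['orientation']).as_matrix();print('toolx',np.degrees(np.arctan2(R[1,0],R[0,0])))
a=np.radians(3.7);u=np.array([np.cos(a),np.sin(a)])
m=np.array([561.8,-293]);g=m-u*115
print('target',g,tool([g[0],g[1],122.8]))
E
```

```text
t: 3.4
ee_pos: [451.8, -38.2, 2.8]
orientation: [-3.084, -0.594, 0.0]
ft_force: [0.2, -0.1, -0.6]
width: 15.7
t: 4.0
ee_pos: [451.8, -38.3, 122.9]
orientation: [-3.085, -0.594, -0.002]
ft_force: [-0.4, -0.6, -1.1]
width: 15.7
toolx 21.80961706318967
target [ 447.0397039  -300.42121545] [-10.12152614  24.1972681   -0.09142404]
```

View pics/w2.png

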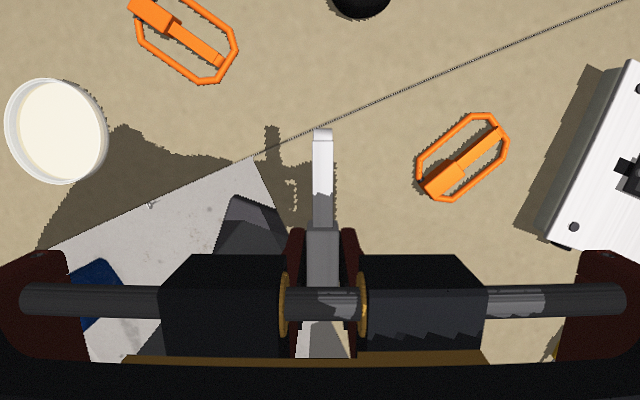

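```bash
python3 -m inch '[{"xyz":[-1,2.4,0],"spin":2},{"xyz":[-2.2,5.2,0],"spin":5},{"xyz":[-3.5,8.4,0],"spin":8},{"xyz":[-4.8,11.6,0],"spin":11},{"xyz":[-6.1,14.8,0],"spin":14},{"xyz":[-7.5,18,0],"spin":16},{"xyz":[-8.8,21,0],"spin":18.1},{"xyz":[-9.7,23.2,0],"spin":18.1},{"xyz":[-10.1,24.2,0],"spin":18.1},{"xyz":[-10.1,24.2,0],"spin":18.1},{"xyz":[-10.1,24.2,0],"spin":18.1}]'
python3 - <<'E'
from h import *
P=np.load('pics/w2.npy');R=Rn.from_rotvec(P[1]).as_matrix()
for uv in ((322.5,128),(323,140)): print('tip tool',(R.T@(plane('wrist',uv,130,P)-P[0])).round(1))
im=snap('wrist','w3');cv2.imwrite('pics/z4.png',cv2.resize(im[0:280,200:460,::-1],None,fx=2.1,fy=2.1,interpolation=cv2.INTER_CUBIC))
E
```

```text
t: 5.15
ee_pos: [446.5, -299.2, 120.8]
orientation: [-3.138, -0.102, 0.005]
ft_force: [-0.1, -0.6, -0.8]
width: 16.1
tip tool [61.9 -0.1 -7. ]
tip tool [56.4  0.1 -7.1]
```

View pics/z4.png

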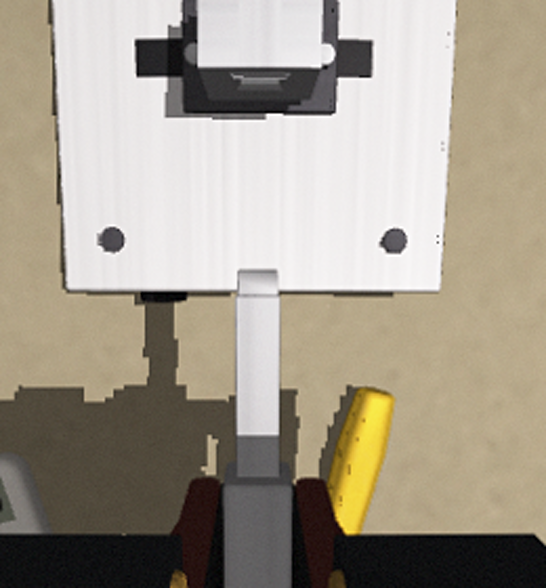

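Tip at crop (258,270). Post top front edge runs from (198,68) to (324,68), with the rim centred at about (262,80).

```bash
python3 - <<'E'
from h import *
P=np.load('pics/w3.npy');R=Rn.from_rotvec(P[1]).as_matrix()
T=lambda u,v,z:(R.T@(plane('wrist',(200+u/2.1,v/2.1),z,P)-P[0])).round(2)
print(R.round(4).tolist(),ctrl.get_obs()['ee_pos'])
g=cv2.cvtColor(cv2.imread('pics/w3.png'),cv2.COLOR_BGR2GRAY)
for r in (10,20,28,31,33,35): 
    row=g[r,270:385].astype(int);d=np.diff(row);j=np.where(abs(d)>25)[0]
    print(r,[(int(i)+270,int(d[i])) for i in j])
print('post corners',T(198,68,80),T(324,68,80),'rim',T(235,76,74),T(291,76,74))
print('slot/platform sides',T(66,290,34),T(440,290,34))
print('tip',T(240,272,128),T(277,272,128),'root',T(238,430,128),T(279,430,128))
E
```

```text
[[0.9979, 0.0647, -0.0031], [0.0647, -0.9979, 0.0023], [-0.0029, -0.0025, -1.0]] [ 446.67693606 -298.97656073  121.05882898]
10 [(284, -30), (285, -123), (286, -32), (292, 28), (293, 135), (294, 33), (352, -67), (353, -89), (360, 123), (361, 33)]
20 [(293, 142), (294, 32), (352, -93), (356, -27), (376, 93), (377, 90)]
28 [(287, 28), (288, 31), (293, 122), (358, -130), (359, -37), (376, 105), (377, 67)]
31 [(293, 162), (352, -129), (353, -78), (355, 32), (359, -33), (376, 104), (377, 73)]
33 [(359, -33), (376, 102), (377, 59)]
35 [(309, 48), (310, -34), (337, -30), (351, 30), (359, -29), (375, 30), (376, 105), (377, 53)]
post corners [114.75 -16.32  40.48] [114.8   18.13  40.4 ] rim [114.05  -6.38  46.46] [114.08   9.41  46.42]
slot/platform sides [ 52.02 -68.78  86.8 ] [52.21 65.74 86.46]
tip [61.24 -3.91 -7.39] [61.25  4.25 -7.41] root [25.14 -4.54 -7.28] [25.15  5.02 -7.31]
```

```bash
python3 -m inch '[{"xyz":[0,0.05,1.5],"spin":0},{"xyz":[0,0.05,3.5],"spin":0},{"xyz":[0,0.05,5.2],"spin":0},{"xyz":[0,0.05,6.2],"spin":0},{"xyz":[1.5,0.05,6.22],"spin":0},{"xyz":[3,0.05,6.22],"spin":0},{"xyz":[4.2,0.05,6.22],"spin":0},{"xyz":[4.2,0.05,6.22],"spin":0},{"xyz":[4.2,0.05,6.22],"spin":0}]'
python3 - <<'E'
from h import *
im=snap('wrist','w4');o=ctrl.get_obs();print(o['ee_pos'],o['ft_force'])
P=np.load('pics/w4.npy');R=Rn.from_rotvec(P[1]).as_matrix();print(np.degrees(np.arctan2(R[1,0],R[0,0])))
cv2.imwrite('pics/z5.png',cv2.resize(im[30:250,240:410,::-1],None,fx=2.7,fy=2.7,interpolation=cv2.INTER_CUBIC))
E
```

```text
t: 6.1
ee_pos: [489.1, -296.5, 59.2]
orientation: [-3.138, -0.104, 0.003]
ft_force: [-0.5, -0.6, -2.4]
width: 16.0
[ 488.45151557 -296.4020601    58.97739543] [ 0.61745909  0.06205904 -1.00362634]
3.799630120198422
```

View pics/z5.png

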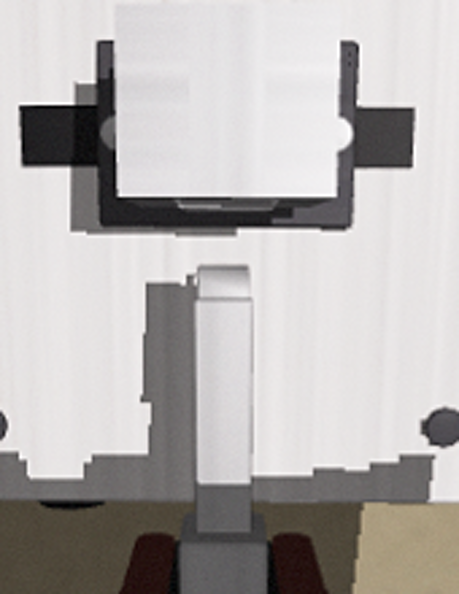

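The post's top spans crop columns 117–338, and the pin is at 224 with about 9 mm to go. I'll correct by 0.4 mm and approach slowly.

```bash
python3 -m inch '[{"xyz":[0,0.04,0],"spin":0},{"xyz":[0.2,0.04,0],"spin":0},{"xyz":[0.4,0.04,0],"spin":0},{"xyz":[0.6,0.04,0],"spin":0},{"xyz":[0.7,0.04,0],"spin":0},{"xyz":[0.8,0.04,0],"spin":0},{"xyz":[0.9,0.04,0],"spin":0},{"xyz":[1.0,0.04,0],"spin":0},{"xyz":[1.0,0.04,0],"spin":0}]'
python3 -m inch '[{"xyz":[0.1,0,0],"spin":0},{"xyz":[0.2,0,0],"spin":0},{"xyz":[0.3,0,0],"spin":0},{"xyz":[0.3,0,0],"spin":0}]'
```

```text
t: 7.05
ee_pos: [498.6, -296.2, 58.9]
orientation: [-3.138, -0.103, 0.004]
ft_force: [0.1, -0.4, -0.6]
width: 15.8
t: 7.45
ee_pos: [501.8, -296.0, 59.0]
orientation: [-3.138, -0.104, 0.004]
ft_force: [0.2, 0.3, -1.3]
width: 15.9
```

```bash
python3 -m inch '[{"xyz":[0.1,0,0],"spin":0},{"xyz":[0.2,0,0],"spin":0},{"xyz":[0.3,0,0],"spin":0},{"xyz":[0.4,0,0],"spin":0},{"xyz":[0.5,0,0],"spin":0},{"xyz":[0.5,0,0],"spin":0}]'
```

```text
t: 8.05
ee_pos: [506.9, -295.7, 59.0]
orientation: [-3.138, -0.104, 0.004]
ft_force: [0.1, 0.2, -1.2]
width: 15.6
```

```bash
python3 -m inch '[{"xyz":[0.2,0,0],"spin":0},{"xyz":[0.4,0,0],"spin":0},{"xyz":[0.6,0,0],"spin":0},{"xyz":[0.8,0,0],"spin":0},{"xyz":[1,0,0],"spin":0},{"xyz":[1.2,0,0],"spin":0},{"xyz":[1.4,0,0],"spin":0},{"xyz":[1.5,0,0],"spin":0},{"xyz":[1.5,0,0],"spin":0}]'
python3 -m inch '[{"xyz":[0.2,0,0],"spin":0},{"xyz":[0.4,0,0],"spin":0},{"xyz":[0.6,0,0],"spin":0},{"xyz":[0.8,0,0],"spin":0},{"xyz":[1,0,0],"spin":0},{"xyz":[1.2,0,0],"spin":0},{"xyz":[1.4,0,0],"spin":0},{"xyz":[1.5,0,0],"spin":0},{"xyz":[1.5,0,0],"spin":0}]'
```

```text
t: 8.95
ee_pos: [522.1, -294.7, 58.9]
orientation: [-3.138, -0.104, 0.004]
ft_force: [-0.3, 0.4, -1.5]
width: 15.6
t: 9.85
ee_pos: [537.2, -293.7, 58.9]
orientation: [-3.138, -0.104, 0.003]
ft_force: [-0.4, 0.3, -1.2]
width: 15.8
```

Expected home is around x ≈ 545. I'll make fine steps now.

```bash
python3 -m inch '[{"xyz":[0.1,0,0],"spin":0},{"xyz":[0.2,0,0],"spin":0},{"xyz":[0.3,0,0],"spin":0},{"xyz":[0.4,0,0],"spin":0},{"xyz":[0.5,0,0],"spin":0},{"xyz":[0.5,0,0],"spin":0}]'
python3 -m inch '[{"xyz":[0.05,0,0],"spin":0},{"xyz":[0.1,0,0],"spin":0},{"xyz":[0.15,0,0],"spin":0},{"xyz":[0.15,0,0],"spin":0}]'
```

```text
t: 10.45
ee_pos: [542.3, -293.3, 58.9]
orientation: [-3.138, -0.104, 0.003]
ft_force: [0.2, 0.0, -0.9]
width: 15.8
t: 10.85
ee_pos: [543.9, -293.3, 58.9]
orientation: [-3.138, -0.104, 0.003]
ft_force: [0.2, 0.8, -1.2]
width: 15.6
```

```bash
python3 -m inch '[{"xyz":[0.05,0,0],"spin":0},{"xyz":[0.1,0,0],"spin":0},{"xyz":[0.1,0,0],"spin":0}]'
python3 -m inch '[{"xyz":[0.05,0,0],"spin":0},{"xyz":[0.1,0,0],"spin":0},{"xyz":[0.1,0,0],"spin":0}]'
```

```text
t: 11.15
ee_pos: [545.0, -293.2, 58.9]
orientation: [-3.138, -0.104, 0.003]
ft_force: [-0.2, 0.1, -1.0]
width: 15.5
t: 11.45
ee_pos: [545.9, -293.1, 58.9]
orientation: [-3.138, -0.104, 0.004]
ft_force: [-1.5, -0.5, -1.0]
width: 16.1
```

```bash
python3 -m inch '[{"xyz":[0.05,0,0],"spin":0},{"xyz":[0.1,0,0],"spin":0},{"xyz":[0.1,0,0],"spin":0}]'
python3 - <<'E'
from h import *
im=snap('wrist','w5');o=ctrl.get_obs();print(o['ee_pos'],o['ft_force'])
cv2.imwrite('pics/z6.png',cv2.resize(im[60:280,220:430,::-1],None,fx=2.7,fy=2.7,interpolation=cv2.INTER_CUBIC))
E
```

```text
t: 11.75
ee_pos: [546.1, -293.0, 58.8]
orientation: [-3.138, -0.104, 0.006]
ft_force: [-5.0, -1.9, 1.2]
width: 15.8
[ 546.10564009 -293.05299958   58.78981952] [-4.80825792 -1.53095382  0.190962  ]
```

View pics/z6.png

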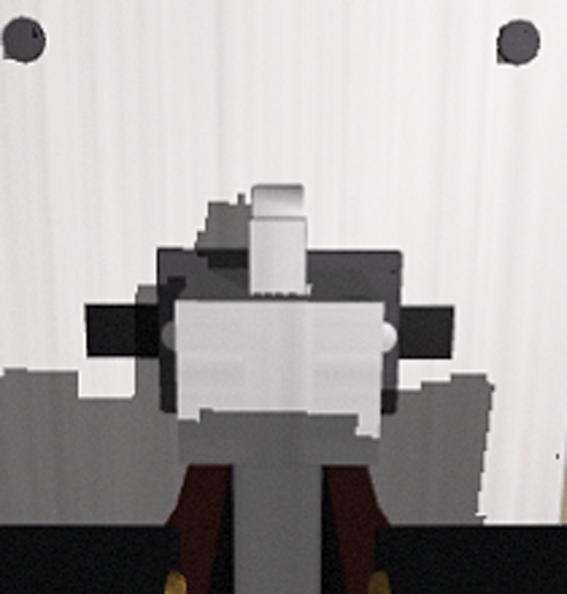

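The shank sticks out beyond the post and I have −5 N contact at x = 546. I'll press slightly more to confirm it is a hard stop, then release.

```bash
python3 -m inch '[{"xyz":[0.1,0,0],"spin":0},{"xyz":[0.15,0,0],"spin":0},{"xyz":[0.15,0,0],"spin":0}]'
python3 -m inch '[{"xyz":[-0.05,0,0],"spin":0},{"xyz":[-0.05,0,0],"spin":0}]'
python3 -m inch '[{"xyz":[0,0,0],"spin":0},{"xyz":[0,0,0],"spin":0},{"xyz":[0,0,0],"spin":0},{"xyz":[0,0,0],"spin":0}]' 0.6
```

```text
t: 12.1
ee_pos: [546.2, -292.9, 58.6]
orientation: [-3.137, -0.104, 0.01]
ft_force: [-6.9, -2.1, 1.7]
width: 15.3
t: 12.3
ee_pos: [545.9, -293.0, 58.6]
orientation: [-3.137, -0.104, 0.009]
ft_force: [-0.7, -0.7, -1.4]
width: 16.2
t: 12.7
ee_pos: [546.2, -293.0, 58.8]
orientation: [-3.137, -0.104, 0.008]
ft_force: [0.6, -0.0, -0.1]
width: 35.1
```

The hard stop is confirmed and the pin is released. Next: lift, pass behind the ring, and flip it with the fingertips about 18 mm apart.

```bash
python3 -m inch '[{"xyz":[0,0,-1],"spin":0},{"xyz":[0,0,-3],"spin":0},{"xyz":[0,0,-6],"spin":0},{"xyz":[0,0,-9],"spin":0},{"xyz":[0,0,-10],"spin":0},{"xyz":[0,0,-10],"spin":0}]'
python3 -m inch '[{"xyz":[-2.5,0,0],"spin":0},{"xyz":[-5,0,0],"spin":0},{"xyz":[-7.5,0,0],"spin":0},{"xyz":[-9.8,0,0],"spin":0},{"xyz":[-9.8,0,0],"spin":0},{"xyz":[-9.8,0,0],"spin":0}]' 0.8
python3 - <<'E'
from h import *
snap('wrist','w6');snap('top','t6');snap('scene','s6')
o=ctrl.get_obs();print(o['t'],o['ee_pos'],o['width'],o['ft_force'])
# pin tip position now, as before
g=cv2.cvtColor(cv2.imread('pics/w6.png'),cv2.COLOR_BGR2GRAY)
for r in range(0,200,10): print(r,''.join('%4d'%v for v in g[r,290:360:5]))
E
```

```text
t: 13.3
ee_pos: [547.8, -293.8, 160.7]
orientation: [-3.139, -0.104, 0.003]
ft_force: [0.1, 0.2, -0.3]
width: 35.3
t: 13.9
ee_pos: [449.8, -300.2, 160.1]
orientation: [-3.139, -0.103, 0.004]
ft_force: [-0.2, 0.3, 0.3]
width: 17.2
14.05 [ 450.92406934 -300.31106599  160.58015902] 17.408067165992602 [-1.0096907   0.55555099 -0.72401722]
0  232 235 233 234 233 227 222 230 236 235 237 238 237 238
10  234 235 224 223 226 228 226 222 231 228 230 230 238 238
20  240 189 225 225 226 229 227 225 231 232 231 233 248 239
30  158  37 225 227 227 230 230 226 232 232 232 239  86 241
40   23 107 228 228 229 231 230 227 233 233 234 237 246  60
50   17  39 239 239 242 240 238 236 243 245 246 252  91  61
60   97  39  37  58  64 221 226 227 233  53  53  91  90 241
70  236 240 110 119 100 222 226 228 232 241 237 240 241 239
80  235 238 117 119 117 221 226 225 229 242 237 240 240 240
90  236 241 118 122 117 222 223 225 230 242 238 242 242 241
100  237 243 185 204  34 220 221 223 231  91 182 170 242 240
110  184 140 115 122 118 111 244 241 169 120 241 249 110 177
120  187 242 240 241 243 238 240 239 241 117 178 243  73 187
130  182 241 241 242 242 238 239 240 236 116 240 243 143 187
140  180  64  63  62 134 124  64 135  61  62  57  58  66 186
150  171 169 168 169 169 161  66 168 171 173 170 172 157 180
160  160 171 171 173 168  74 172 174 172 172 171 171 166 172
170  137 167 168 107  77 150 172 172 168 174 166 175 172 175
180  134 189 128 166 165 162 110 128 171 170 173 162 204 160
190   73  73 161 166 165 166 163 165 157 159 157 154 176 107
```

```bash
python3 -m inch '[{"xyz":[0,0,1.5],"spin":0},{"xyz":[0,0,4],"spin":0},{"xyz":[0,0,6],"spin":0},{"xyz":[0,0,6],"spin":0},{"xyz":[0,0,6],"spin":0}]'
python3 -m inch '[{"xyz":[0.7,0,0],"spin":0},{"xyz":[1.4,0,0],"spin":0},{"xyz":[2.1,0,0],"spin":0},{"xyz":[2.8,0,0],"spin":0},{"xyz":[3.5,0,0],"spin":0},{"xyz":[4.2,0,0],"spin":0}]'
python3 - <<'E'
from h import *
snap('scene','s7')
a=cv2.imread('pics/s6.png');b=cv2.imread('pics/s7.png')
E
```

```text
t: 14.55
ee_pos: [451.3, -300.2, 100.5]
orientation: [-3.139, -0.106, 0.004]
ft_force: [-0.1, -0.3, 0.7]
width: 17.6
t: 15.15
ee_pos: [494.2, -297.3, 100.6]
orientation: [-3.139, -0.106, 0.002]
ft_force: [0.3, -0.2, 1.0]
width: 17.2
```

```bash
python3 -m inch '[{"xyz":[0.7,0,0],"spin":0},{"xyz":[1.4,0,0],"spin":0},{"xyz":[2.1,0,0],"spin":0},{"xyz":[2.8,0,0],"spin":0},{"xyz":[3.5,0,0],"spin":0},{"xyz":[4.2,0,0],"spin":0}]'
python3 -m inch '[{"xyz":[0.7,0,0],"spin":0},{"xyz":[1.4,0,0],"spin":0},{"xyz":[2.1,0,0],"spin":0},{"xyz":[2.8,0,0],"spin":0},{"xyz":[3.5,0,0],"spin":0},{"xyz":[3.5,0,0],"spin":0}]'
python3 - <<'E'
from h import *
im=snap('wrist','w8');s=snap('scene','s8')
a=cv2.resize(im[60:290,200:440,::-1],None,fx=1.9,fy=1.9,interpolation=2)
b=cv2.resize(s[140:230,300:400,::-1],(460,437),interpolation=2)[:, :340]
b=cv2.resize(s[150:220,320:390,::-1],(340,437),interpolation=2)
cv2.imwrite('pics/z8.png',np.hstack([a[:437],b]));print(np.hstack([a[:437],b]).shape)
E
```

```text
t: 15.8
ee_pos: [537.6, -294.5, 100.5]
orientation: [-3.14, -0.106, 0.001]
ft_force: [-1.8, -0.3, -0.0]
width: 17.5
t: 16.4
ee_pos: [571.7, -291.6, 99.4]
orientation: [-3.138, -0.107, 0.006]
ft_force: [-5.4, -1.0, -5.4]
width: 17.7
(437, 796, 3)
```

Force (−5.4, −5.4) points along the ring at about 45°, so the bar is sticking to the finger and stretching the spring. I'll back off, rise above, and press it down along its arc.

```bash
python3 -m inch '[{"xyz":[-0.5,0,0],"spin":0},{"xyz":[-1.2,0,0],"spin":0},{"xyz":[-2,0,0],"spin":0},{"xyz":[-2,0,-2],"spin":0},{"xyz":[-2,0,-4.8],"spin":0},{"xyz":[-1,0,-4.8],"spin":0},{"xyz":[1.6,0,-4.8],"spin":0},{"xyz":[1.6,0,-4.8],"spin":0}]'
python3 - <<'E'
from h import *
snap('wrist','w9');snap('scene','s9');o=ctrl.get_obs();print(o['t'],o['ee_pos'],o['ft_force'])
im=cv2.imread('pics/w9.png');cv2.imwrite('pics/z9.png',im[60:290,200:440])
E
```

```text
t: 17.3
ee_pos: [590.4, -291.0, 148.1]
orientation: [3.14, 0.108, 0.001]
ft_force: [-0.3, -0.2, 0.0]
width: 18.0
17.4 [ 587.48485755 -290.49406115  147.00178438] [-0.32577282 -0.12227287  0.01740121]
```

```bash
python3 -m inch '[{"xyz":[0,0,1],"spin":0},{"xyz":[0,0,2],"spin":0},{"xyz":[0.1,0,2.6],"spin":0},{"xyz":[0.3,0,3],"spin":0},{"xyz":[0.5,0,3.4],"spin":0},{"xyz":[0.8,0,3.9],"spin":0}]'
python3 -m inch '[{"xyz":[0.3,0,0.5],"spin":0},{"xyz":[0.5,0,1],"spin":0},{"xyz":[0.75,0,1.6],"spin":0},{"xyz":[0.9,0,2.1],"spin":0}]'
```

```text
t: 18.0
ee_pos: [595.7, -290.0, 107.9]
orientation: [-3.139, -0.108, 0.005]
ft_force: [0.6, 0.3, 0.3]
width: 17.5
t: 18.4
ee_pos: [604.5, -289.2, 86.1]
orientation: [-3.138, -0.108, 0.006]
ft_force: [1.5, 0.1, 1.1]
width: 17.3
```

```bash
python3 -m inch '[{"xyz":[0.2,0,0.3],"spin":0},{"xyz":[0.35,0,0.6],"spin":0},{"xyz":[0.4,0,0.8],"spin":0},{"xyz":[0.4,0,0.8],"spin":0}]'
python3 -m inch '[{"xyz":[0.05,0,0.2],"spin":0},{"xyz":[0.05,0,0.4],"spin":0},{"xyz":[0.05,0,0.4],"spin":0}]'
```

```text
t: 18.8
ee_pos: [608.3, -288.9, 77.7]
orientation: [-3.138, -0.108, 0.007]
ft_force: [-0.1, 0.4, -0.0]
width: 17.8
t: 19.1
ee_pos: [609.2, -289.0, 74.0]
orientation: [-3.138, -0.108, 0.005]
ft_force: [0.2, 0.6, 2.5]
width: 17.5
```

```bash
python3 -m inch '[{"xyz":[0,0,0.1],"spin":0},{"xyz":[0,0,0.2],"spin":0},{"xyz":[0,0,0.2],"spin":0}]'
python3 -m inch '[{"xyz":[0,0,0.1],"spin":0},{"xyz":[0,0,0.2],"spin":0},{"xyz":[0,0,0.2],"spin":0}]'
```

```text
t: 19.4
ee_pos: [609.6, -289.2, 72.9]
orientation: [-3.139, -0.108, 0.004]
ft_force: [-1.3, 1.1, 7.2]
width: 17.3
t: 19.7
ee_pos: [610.2, -289.3, 72.2]
orientation: [-3.139, -0.107, 0.002]
ft_force: [-1.4, 1.6, 10.1]
width: 17.5
```

```bash
python3 -m inch '[{"xyz":[0,0,0.15],"spin":0},{"xyz":[0,0,0.25],"spin":0},{"xyz":[0,0,0.25],"spin":0}]'
python3 -m inch '[{"xyz":[0,0,0.1],"spin":0},{"xyz":[0,0,0.1],"spin":0}]'
```

```text
t: 20.0
ee_pos: [611.1, -289.5, 70.9]
orientation: [3.139, 0.107, 0.001]
ft_force: [1.2, 1.0, 7.3]
width: 18.0
t: 20.2
ee_pos: [611.4, -289.5, 70.6]
orientation: [3.139, 0.107, 0.003]
ft_force: [-0.6, 1.5, 6.0]
width: 17.4
```

```bash
python3 -m inch '[{"xyz":[0,0,0.15],"spin":0},{"xyz":[0,0,0.3],"spin":0},{"xyz":[0,0,0.3],"spin":0}]'
python3 -m inch '[{"xyz":[0,0,0.15],"spin":0},{"xyz":[0,0,0.3],"spin":0},{"xyz":[0,0,0.3],"spin":0}]'
```

```text
t: 20.5
ee_pos: [612.0, -289.5, 68.2]
orientation: [3.139, 0.107, 0.005]
ft_force: [0.5, 1.2, 3.5]
width: 17.6
t: 20.8
ee_pos: [611.5, -289.4, 64.5]
orientation: [3.139, 0.107, 0.003]
ft_force: [0.2, -0.1, -0.3]
width: 17.9
```

```bash
python3 -m inch '[{"xyz":[0,0,0.1],"spin":0},{"xyz":[0,0,0.2],"spin":0},{"xyz":[0,0,0.2],"spin":0}]'
python3 -m inch '[{"xyz":[0,0,0.08],"spin":0},{"xyz":[0,0,0.08],"spin":0}]'
```

```text
t: 21.1
ee_pos: [611.2, -289.4, 62.2]
orientation: [3.14, 0.107, 0.002]
ft_force: [-1.0, -0.4, 1.4]
width: 17.8
t: 21.3
ee_pos: [611.2, -289.4, 61.4]
orientation: [3.14, 0.107, 0.002]
ft_force: [-1.1, 0.1, 2.2]
width: 17.3
```

```bash
python3 -m inch '[{"xyz":[0,0,-1],"spin":0},{"xyz":[0,0,-3],"spin":0},{"xyz":[0,0,-6],"spin":0},{"xyz":[0,0,-8.5],"spin":0},{"xyz":[-2,0,-9],"spin":0},{"xyz":[-4.5,0,-9],"spin":0},{"xyz":[-6,0,-9],"spin":0},{"xyz":[-6,0,-9],"spin":0},{"xyz":[-6,0,-9],"spin":0}]'
python3 - <<'E'
from h import *
im=snap('wrist','w10');s=snap('scene','s10');t=snap('top','t10')
a=cv2.resize(im[50:280,210:430,::-1],(440,460),interpolation=2)
b=cv2.resize(s[150:220,315:395,::-1],(340,300),interpolation=2)
c=cv2.resize(t[125:190,310:375,::-1],(340,160),interpolation=2)
cv2.imwrite('pics/z10.png',np.hstack([a,np.vstack([b,c])]));o=ctrl.get_obs();print(o['ft_force'],o['ee_pos'])
E
```

```text
t: 22.2
ee_pos: [551.9, -293.7, 152.1]
orientation: [3.139, 0.106, 0.004]
ft_force: [0.3, 0.2, 0.4]
width: 17.4
[-1.00230657  0.61352329  0.14891917] [ 552.24448462 -293.4895522   151.49758542]
```

View pics/z10.png

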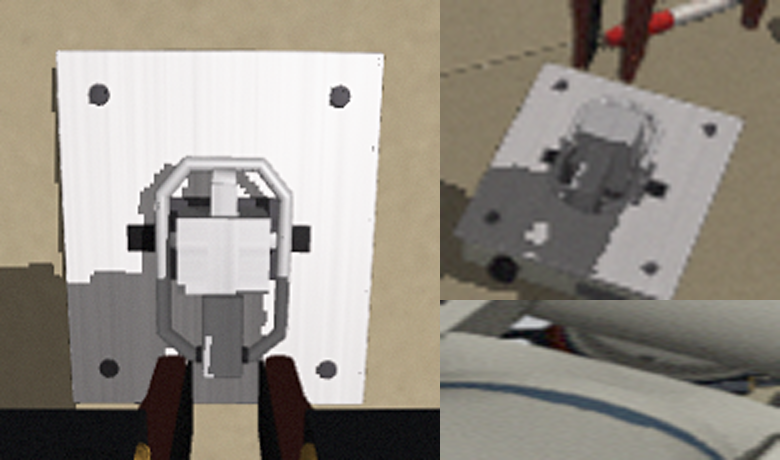

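```bash
python3 - <<'E'
from h import *
P5=np.load('pics/w5.npy');P=np.load('pics/w10.npy')
print('tip home',plane('wrist',(323,60+185/2.7),66,P5),'tip now',plane('wrist',(210+225/2,50+169/2),66,P))
for z in (60,70): print('bar',z,plane('wrist',(210+225/2,50+162/2),z,P))
E
```

```text
tip home [ 607.69471948 -289.05104958   66.        ] tip now [ 606.56815931 -290.13706338   66.        ]
bar 60 [ 608.93804214 -289.98716764   60.        ]
bar 70 [ 609.27373039 -289.93966475   70.        ]
```

Ring is around the post with its bar just beyond the tip. The tip estimate reads 1 mm further back than at home, which is within measuring error. A gentle nudge on the back of the head will settle whether it is home.

```bash
python3 -m inch '[{"xyz":[-3,0,0],"spin":0},{"xyz":[-6.5,0,0],"spin":0},{"xyz":[-6.5,0,2],"spin":0},{"xyz":[-6.5,0,5],"spin":0},{"xyz":[-6.5,0,8],"spin":0},{"xyz":[-6.5,0,8.8],"spin":0},{"xyz":[-6.5,0,8.8],"spin":0}]' 1
python3 -m inch '[{"xyz":[0.5,0,0],"spin":0},{"xyz":[1,0,0],"spin":0},{"xyz":[1.5,0,0],"spin":0},{"xyz":[2,0,0],"spin":0},{"xyz":[2.2,0,0],"spin":0},{"xyz":[2.4,0,0],"spin":0},{"xyz":[2.4,0,0],"spin":0}]'
```

```text
t: 23.05
ee_pos: [487.3, -297.5, 62.2]
orientation: [-3.139, -0.108, 0.0]
ft_force: [1.2, -0.2, -1.1]
width: 0.1
t: 23.75
ee_pos: [511.5, -295.8, 62.3]
orientation: [-3.139, -0.108, -0.0]
ft_force: [0.5, -0.6, -0.4]
width: 0.5
```

```bash
for i in 1 2 3; do python3 -m inch '[{"xyz":[0.1,0,0],"spin":0},{"xyz":[0.2,0,0],"spin":0},{"xyz":[0.2,0,0],"spin":0}]' | grep -E 'pos|force'; done
```

```text
ee_pos: [513.5, -295.7, 62.3]
ft_force: [-0.4, -0.5, -0.5]
ee_pos: [515.2, -295.5, 62.2]
ft_force: [-1.4, 0.2, 0.1]
ee_pos: [515.5, -295.2, 61.9]
ft_force: [-7.1, -1.8, 3.4]
```

Firm stop straight away (−7 N at x = 515.5), so the head is home. I'll retreat and hand in.

```bash
python3 -m inch '[{"xyz":[-1,0,0],"spin":0},{"xyz":[-2.5,0,0],"spin":0},{"xyz":[-2.5,0,-3],"spin":0},{"xyz":[-2.5,0,-7],"spin":0},{"xyz":[-2.5,0,-11],"spin":0},{"xyz":[-2.5,0,-11],"spin":0}]'
python3 - <<'E'
from h import *
snap('wrist','w11');s=snap('scene','s11');P=np.load('pics/w11.npy')
a=cv2.imread('pics/scene0.png');d=cv2.absdiff(a,cv2.imread('pics/s11.png')).max(2)
for n,(x0,y0,x1,y1) in dict(timer=(264,220,298,250),screwdriver=(315,235,360,290),tape=(375,272,412,308),pad=(422,252,460,278),orange1=(278,178,312,204),orange2=(205,150,236,174)).items(): print(n,int((d[y0:y1,x0:x1]>60).sum()))
print(ctrl.get_obs()['ft_force'],ctrl.get_obs()['t'])
ctrl.close_job()
E
```

```text
t: 25.25
ee_pos: [493.2, -299.0, 177.3]
orientation: [3.137, 0.108, 0.006]
ft_force: [-0.0, -0.1, -0.3]
width: 0.2
timer 315
screwdriver 193
tape 0
pad 0
orange1 45
orange2 0
[-0.66424508  1.29653059 -0.91007339] 25.35
the job is handed in; nothing more can be done
```

The linch pin is through the post with its head home, and the ring is snapped below the pin's end. I handed the job in at about 25 s of the 72 s allowed.

**Pin:** I gripped it by the head, lined it up with the post using the wrist camera, and it went into the hole with no noticeable resistance. It met a hard stop at about 5–7 N. After I let go and snapped the ring, I pushed gently on the back of the head. It met a firm stop straight away at about 7 N, so it was still home.

**Ring:** I flipped it over the post from behind. During the flip the bar briefly stuck to the fingers at about 7–8 N, so I backed off and pressed it down from above. It passed the nose at about 10 N, then the force fell to zero. The fingers next met the bar at z ≈ 62 mm, close to the expected stop at 63 mm. The last picture I viewed shows the bar around the post, just beyond the pin's tip.

**Checks that disagreed or were unclear:**
- One tip measurement read about 1 mm further back than when the pin went home. That is within measuring error, and the push on the head found no gap.
- Comparing the first and last scene pictures, the tape roll, note pad and far orange pin show no change.
- The same comparison shows differences around the timer, the screwdriver and, slightly, the near orange pin. I put these down to the arm and its shadow having moved, because the gripper never went low near them. I had no pictures left to view, so I could not confirm it by eye.

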